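Gauge the height of a tip box in the feed lane

ROBOT

A 6-joint arm with a two-finger parallel gripper is mounted at the origin on the work surface. World frame = base frame: x ahead of the robot, y to its left, z up, the work surface at z = 0. Lengths are in m, angles in rad, forces in N, time in s.
With the tool pointing down it reaches from about 0.375 to 0.9 m from the base axis. Payload 3.1 kg.
Tool frame: the origin (TCP) lies midway between the tips of the shut fingers; the grasp point (between the pads) lies 19 mm behind it; z points along the fingers, y is the line along which they close (so a half turn about z gives the same grasp; the last joint's range is limited). The gripper opens to 87 mm and grips with 3 to 60 N. Pads are 19 mm wide; open, the fingers measure 117 mm over their backs; the gripper's body (75 mm by 190 mm) begins 51 mm behind the grasp point.
Start: joints at [-1.417, 0.527, 1.433, -0, 1.181, -0.178], TCP at [0.204, -0.591, 0.223] pointing down, gripper open.
Joint ranges: [-3.08, 3.08], [-0.75, 2.2], [0.22, 2.44], [-1.43, 4.57], [0, 2.65], [-2.85, 2.85]. Speed limits (rad/s): [2.79, 2.79, 3.14, 3.14, 3.14, 3.14].

INTERFACE

Orientations are given as a unit quaternion [x, y, z, w].
In Python, from rig import robot gives the robot as it stands. The module is installed in compiled form; this text tells all that it offers.
- The arm moves only by the tool play_rows, never from a script. Its arguments are lists of equal length, an entry for each row: "gripper": the closure, from -1 (fully open) to 1 (shut); "delta_pos": the shift along the tool's x, y, z in cm, a list of three; "turn": the turn, a rotation vector about the tool's x, y, z in rad, a list of three. A call has 1 to 12 rows; each row is the pose to reach, as a shift and turn from the pose commanded when the call began, along the tool's axes at that moment; what a row does not reach only later rows make up. A row lasts 1/8 s, in which the tool goes at most 62.5 mm and 10.7 degrees, less where a joint would pass 70% of its speed; a pose out of reach is approached as far as the arm can. A call with a gripper value outside its range is refused whole. The fingers move at their own pace and stop on an object; "squeeze" is the grip in N (left out, the last holds). Time passes only in rows, so rows that repeat a pose let the fingers close. It gives the time, the measured TCP pose, the force, the opening and the grip force at its end, in the units of the state.
- robot.get_obs(): the state, without advancing time (a new reading comes with each control period).
- robot.camera(name): name is "side" or "top"; returns a dict with "color" (400x640x3 uint8, red, green, blue), "vfov" (degrees; the focal length in pixels is half the picture's height over the tangent of half this angle, whatever the lens; pixels are square), "cx", "cy" (the principal point, pixels), "k1" (the pictures are not rectified: a ray, as slopes to the right and down, at radius r is drawn at 1 + k1 r^2 times it, then the intrinsics apply), "R" (3x3) and "t" (3): a world point X has camera coordinates R X + t. Camera axes: x right, y down, z forward; pixel columns grow to the right and rows downward; lengths in m; the calibration is good to about 2 mm. A picture is of the moment at which its call begins. There is no depth.
- robot.hand_in(): hands the job in; it is judged then, once.
The state is a dict: "time": time; "q": joint angles; "joint_velocities": joint speeds; "joint_torque": joint torques, N m; "position": TCP position; "tool_rot": TCP orientation; "ft_force": force on the tool from outside, world axes, zero at the start; "moment": the same for the moment, N m; "grip_width": finger opening in m; "grip_force": force on a finger pad.
Only numpy, scipy, OpenCV 4.12 (cv2) and the standard library are available. Lean on these libraries where they do the work, as an engineer would, in place of code of your own. Each camera call takes 0.05 s, during which the arm holds its last target. There are 200 camera calls.

TASK

Before the tip box goes to the pipetting machine its height must be checked: push it along the rollers, without lifting it, into the measuring bay until it is fully home against the green end stop. Then pick up the bridge gauge and lower it gently across the lane, square to it, so that both legs stand flat on the two rails and the sprung foot rests centred on the orange boss of the lid and reads its height; let go and leave it standing there. Leave the bottle, the tube rack and the spare box alone.

Things in the scene. Friction and masses are not known exactly. Their poses are not given: they have to be found in the camera images.
- lane: Fixed aluminium roller lane, 172 mm wide (x), 430 mm long (y), origin on the bench under its middle; +y is the feed direction, to the end stop; the -y end is open. Two flat side rails 40 mm wide, tops 50 mm above the bench, inner faces 46 mm and outer faces 86 mm from the middle line. Between them grey free rollers, tops 40 mm above the bench.
- bay (a point): Middle of the measuring bay (green patches on the rail tops): on the lane's middle line at lane y = +136.5 mm, at rail-top height. The tip box, when home, is centred under it.
- stop_face (a point): Middle of the green end stop's face, at lane y = +200 mm, roller-top height. The stop plate is 92 mm wide, its top 83 mm above the bench.
- tip_box: Closed pipette-tip box (blue base, clear lid), 85 mm across the lane (x), 127 mm along it (y), 62 mm high, with a round orange boss 44 mm across and 5 mm high in the middle of its lid. About 0.25 kg. Stands on the rollers with 3.5 mm play to each rail; rolls with about 0.5 N. Origin: centre of its underside; when home, at lane y = +136.5 mm.
- boss (a point): Centre of the top of the orange boss, 67 mm above the box's underside; 57 mm above the rail tops when the box is on the rollers.
- gauge: Loose bridge gauge, 0.55 kg, 153 mm high, standing on its legs. Origin midway between the legs, level with their undersides. Long axis x, 156 mm, goes across the lane either way round. Legs 20 (x) by 60 mm (y), centred at x = +-66 mm. Beam 44 mm wide, 82 to 107 mm high; on it a black handle 74 mm long (x), 26 mm thick (y), 107 to 153 mm high: grip from above, fingers closing along y.
- gauge_foot (a joint): Sprung sliding foot, in m: height of its underside above the legs' undersides. 0 = level with them (lowest, where the spring keeps it), up to 0.070. Spring and weight press down with 1.2 N at 0, 2.1 N at 0.057. With the legs on the rails it reads 0.057 on the boss, 0.052 on the bare lid.
- foot_tip (a point): Centre of the underside of the gauge's foot, a brass disc 24 mm across on a steel stem, midway between the legs; a red pointer goes with it.
- bottle: Bystander: glass bottle with a blue cap, 68 mm across, 115 mm high, origin at the centre of its underside.
- tube_rack: Bystander: low blue tube rack, 70 x 120 mm, 42 mm high with its tubes, origin at the centre of its underside.
- spare_box: Bystander: yellow box with a white lid, 87 x 129 mm, 64 mm high, past the stop end of the lane, origin at the centre of its underside.
There are look-alikes about, which are no part of the job. Of the things that look like the gauge, take the one that is farthest from the robot's base at the start.

How it is judged:
On the way, in this order (a step that is already met when the one before it is completed fails the run):
1. the tip box is home in the bay, at rest within 5 mm of the end stop (y of tip_box in the frame of lane above 0.1315 m and z of tip_box in the frame of lane between 0.035 and 0.045 m and angle between tip_box's own z axis and vertical below 0.05 rad and linear speed of tip_box below 0.02 m/s), for 0.2 s.
2. the gauge stands level on both rails with its foot on the boss, reading 57 mm (54.5 to 59.5) (all of step 1 and value of joint gauge_foot between 0.0545 and 0.0595 m and horizontal distance between foot_tip and boss below 0.018 m and z of gauge in the frame of lane between 0.047 and 0.053 m and angle between gauge's own z axis and vertical below 0.04 rad), for 0.2 s.
At the end, for the whole second after the job is handed in: Tip box flat on the rollers within 5 mm of the stop; gauge released and still, level (0.04 rad), legs on the rails (3 mm in height), within 0.2 rad of square to the lane, foot within 18 mm of the boss centre, reading 54.5 to 59.5 mm (all of step 2 and angle between the x axis of gauge and the x axis of lane, either way round below 0.2 rad and linear speed of gauge below 0.01 m/s and contact force between the fingers and gauge below 0.1 N); the robot touches nothing.
It fails at once if the tip box is lifted more than 20 mm off the rollers or tipped (z of tip_box in the frame of lane above 0.06 m or angle between tip_box's own z axis and vertical above 0.3 rad).
It fails at once if the gauge is slammed or pressed onto the rails (over 60 N) or the tip box (over 30 N) (contact force between gauge and lane above 60 N or contact force between gauge and tip_box above 30 N).
It fails at once if the bottle is shoved more than 30 mm or knocked over (distance of bottle from where it was at the start of the episode above 0.03 m or angle between bottle's own z axis and vertical above 0.3 rad).
It fails at once if the tube rack is shoved more than 30 mm or knocked over (distance of tube_rack from where it was at the start of the episode above 0.03 m or angle between tube_rack's own z axis and vertical above 0.3 rad).
It fails at once if the spare box is shoved more than 30 mm or knocked over (distance of spare_box from where it was at the start of the episode above 0.03 m or angle between spare_box's own z axis and vertical above 0.3 rad).
It also fails if it takes over 61 s, if anything falls off the work surface, if the arm or the gripper's body presses on something with over 40 N, if the wrist force passes 120 N, or if a joint passes its speed limit or range.

## Working session

There is one attempt and no reset: what is moved stays moved. The work goes in short steps, Python scripts to look and compute and a tool call to move; the robot and the scene stay as the last step left them, time stands still between calls to the robot, and variables do not carry over. Pictures are saved under pics/ and viewed, at most 10 in all, crops included, and the job is handed in when it is done.

Besides the shell and the picture viewer there is one more tool, called after "Request:" by a JSON object that holds its "fn" and its "kwargs", one argument or row to a line. play_rows: Moves the arm, as the interface text tells. Its arguments: {"type":"object","properties":{"gripper":{"type":"array","items":{"type":"number"}},"delta_pos":{"type":"array","items":{"type":"array","items":{"type":"number"}}},"turn":{"type":"array","items":{"type":"array","items":{"type":"number"}}},"squeeze":{"type":"number"}},"required":["gripper","delta_pos","turn"]}

```bash
mkdir -p pics
python3 - <<'E'
from rig import robot
import cv2,pickle
d={}
for n in("side","top"):
    c=robot.camera(n);d[n]=c
    cv2.imwrite(f"pics/{n}0.png",c["color"][:,:,::-1])
    print(n,{k:c[k] for k in c if k!="color"})
pickle.dump(d,open("c0.pkl","wb"))
o=robot.get_obs();print(o)
E
```

```text
side {'vfov': 43.77441328570932, 'cx': 322.30901388885326, 'cy': 193.84569093047762, 'k1': -0.1295867864636583, 'R': array([[-0.9436541 , -0.33065664, -0.01353276],
       [-0.23669207,  0.70294067, -0.67070954],
       [ 0.23128729, -0.6297147 , -0.74159665]]), 't': array([0.43864435, 0.10649438, 1.27692734])}
top {'vfov': 56.70716183213274, 'cx': 324.3360784925805, 'cy': 197.64340548751267, 'k1': -0.059150052439764476, 'R': array([[ 0.0345101 , -0.99939351, -0.00465427],
       [-0.97813149, -0.03281942, -0.20538178],
       [ 0.20510446,  0.01164023, -0.97867087]]), 't': array([0.0781222 , 0.45331076, 0.91627585])}
{'time': 0.1, 'q': array([-1.41647539e+00,  5.28347866e-01,  1.43376531e+00,  2.97818354e-05,
        1.18139306e+00, -1.78511723e-01]), 'joint_velocities': array([ 1.68279475e-03, -2.18600188e-03, -4.02198809e-03, -3.82230636e-04,
        9.76106264e-05,  3.53492357e-04]), 'joint_torque': array([ 2.29302459e-04, -4.40986526e+01, -1.77150553e+01,  6.35325001e-02,
        5.33560140e-02, -3.69164241e-05]), 'position': array([ 0.20412849, -0.59003804,  0.22168787]), 'tool_rot': array([ 9.86185218e-01,  1.65643593e-01,  2.53421705e-05, -9.56553574e-04]), 'ft_force': array([ 0.13412409,  0.23362236, -1.13470009]), 'moment': array([ 0.06410231, -0.01547386, -0.01525493]), 'grip_force': 0.0, 'grip_width': 0.08677002980245503}
```

View pics/top0.png

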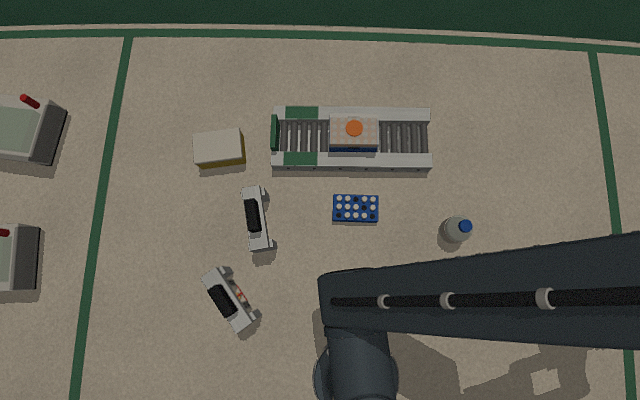

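View pics/side0.png

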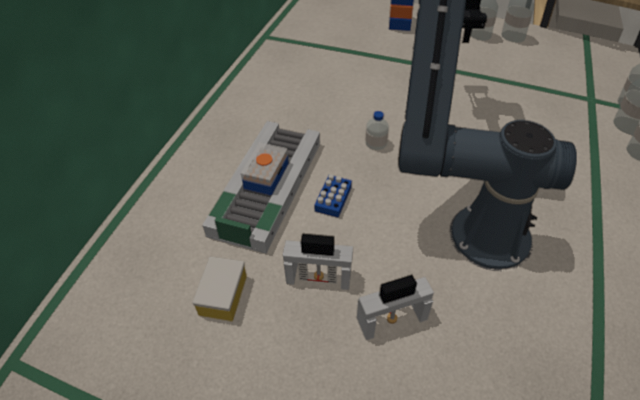

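```bash
cat > h.py <<'E'
import numpy as np,cv2
def K(c):
    f=c["color"].shape[0]/2/np.tan(np.radians(c["vfov"])/2)
    return np.array([[f,0,c["cx"]],[0,f,c["cy"]],[0,0,1.]])
def ray(c,p):
    s=cv2.undistortPoints(np.array(p,float).reshape(-1,1,2),K(c),np.array([c["k1"],0,0,0]),None)[:,0]
    # cv2's model x*(1+k1 r^2) equals the one given
    d=np.c_[s,np.ones(len(s))]@c["R"]; return -c["R"].T@c["t"],d
def onz(c,p,z):
    o,d=ray(c,p); return o+d*((z-o[2])/d[:,2])[:,None]
def two(ca,pa,cb,pb):
    oa,da=ray(ca,pa);ob,db=ray(cb,pb);out=[]
    for a,b in zip(da,db):
        s=np.linalg.lstsq(np.c_[a,-b],ob-oa,rcond=None)[0]
        A,B=oa+a*s[0],ob+b*s[1]; out.append(np.r_[(A+B)/2,np.linalg.norm(A-B)])
    return np.array(out)
def proj(c,X):
    r=cv2.Rodrigues(c["R"])[0]
    return cv2.projectPoints(np.array(X,float).reshape(-1,1,3),r,c["t"],K(c),np.array([c["k1"],0,0,0.]))[0][:,0]
def blobs(m,amin=30):
    n,l,s,ce=cv2.connectedComponentsWithStats(m.astype(np.uint8))
    return [(s[i,4],ce[i],l==i) for i in range(1,n) if s[i,4]>=amin]
def hsv(c): return cv2.cvtColor(c["color"],cv2.COLOR_RGB2HSV).astype(int)
E
python3 - <<'E'
from h import *
import pickle
np.set_printoptions(precision=4,suppress=True)
d=pickle.load(open("c0.pkl","rb"));T=d["top"];S=d["side"]
for n,c in d.items():
    h=hsv(c);H,s,v=h[...,0],h[...,1],h[...,2]
    for nm,m in dict(orange=(H>5)&(H<18)&(s>170)&(v>120),green=(H>60)&(H<90)&(s>100)&(v>40),black=(v<45)&(s<120),blue=(H>100)&(H<125)&(s>150)&(v>60)).items():
        for a,ce,mm in blobs(m):
            if a>5000: continue
            cn=cv2.findContours(mm.astype(np.uint8),0,1)[0][0]
            print(n,nm,a,ce,cv2.boxPoints(cv2.minAreaRect(cn)).round(1).tolist())
crop=lambda c,x,y,w,h,z:cv2.resize(c["color"][y:y+h,x:x+w],None,fx=z,fy=z,interpolation=2)[:,:,::-1]
a=crop(T,190,170,100,170,3);b=crop(S,270,220,180,125,2.8)
o=np.zeros((600,800,3),np.uint8);o[:510,:300]=a;o[:b.shape[0],300:300+b.shape[1]]=b[:,:500]
cv2.imwrite("pics/gauges.png",o)
z=crop(T,260,95,185,85,4.3);cv2.imwrite("pics/lane.png",z)
E
```

```text
side orange 114 [263.614  159.2982] [[257.0, 155.0], [270.0, 155.0], [270.0, 164.0], [257.0, 164.0]]
side green 66 [302.3788  43.1212] [[271.0, 38.20000076293945], [271.20001220703125, 37.099998474121094], [332.0, 47.79999923706055], [331.8999938964844, 48.79999923706055]]
side green 73 [381.8493  57.137 ] [[353.8999938964844, 52.400001525878906], [354.20001220703125, 50.900001525878906], [410.20001220703125, 61.79999923706055], [409.8999938964844, 63.29999923706055]]
side green 43 [137.8837  68.814 ] [[132.6999969482422, 75.4000015258789], [135.0, 57.900001525878906], [144.39999389648438, 59.099998474121094], [142.10000610351562, 76.69999694824219]]
side green 116 [500.5431  80.181 ] [[456.79998779296875, 72.19999694824219], [457.1000061035156, 70.5], [543.2000122070312, 88.0999984741211], [542.7999877929688, 89.69999694824219]]
side green 62 [565.9677  94.1129] [[544.7000122070312, 90.4000015258789], [545.0, 89.0], [586.0999755859375, 97.5], [585.7999877929688, 99.0]]
side green 31 [607.3871 103.5161] [[596.7999877929688, 102.19999694824219], [597.0, 100.80000305175781], [617.20001
[... 16611 characters left out ...]
00610351562, 318.3999938964844]]
top black 53 [398.9623 330.5094] [[384.8999938964844, 330.29998779296875], [386.0, 325.0], [414.3999938964844, 331.0], [413.29998779296875, 336.29998779296875]]
top black 648 [537.8596 341.0432] [[415.79998779296875, 334.29998779296875], [416.5, 325.70001220703125], [639.5, 342.6000061035156], [638.7999877929688, 351.20001220703125]]
top black 41 [388.6829 396.8049] [[379.0, 393.0], [395.0, 393.0], [395.0, 399.0], [379.0, 399.0]]
top blue 617 [354.8963 208.3031] [[332.20001220703125, 219.5], [333.1000061035156, 194.0], [377.79998779296875, 195.5], [377.0, 221.0]]
top blue 118 [465.4746 225.3559] [[460.0, 220.0], [471.0, 220.0], [471.0, 231.0], [460.0, 231.0]]
```

View pics/gauges.png

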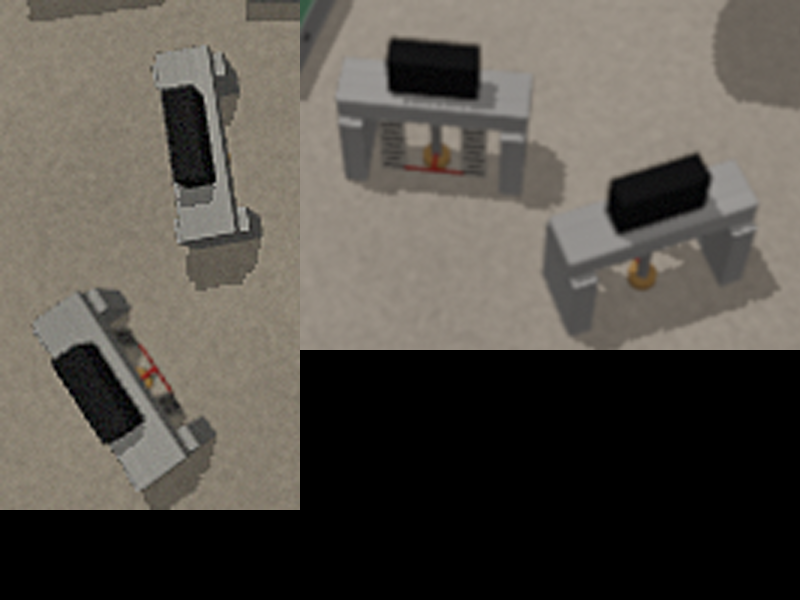

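View pics/lane.png

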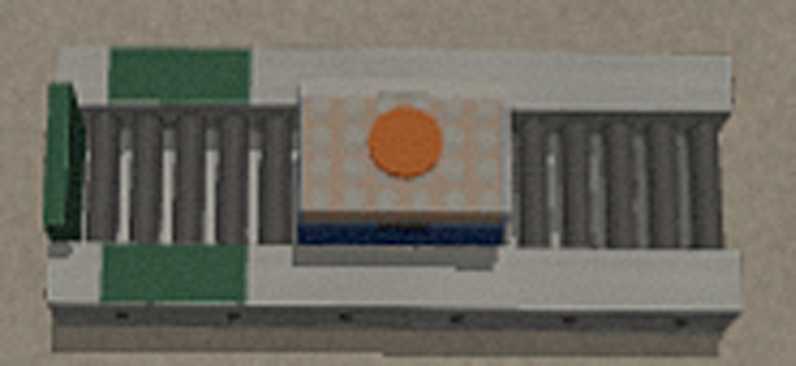

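Run:
```python
from h import *
import pickle
np.set_printoptions(precision=4,suppress=True)
d=pickle.load(open("c0.pkl","rb"));T=d["top"];S=d["side"]
P=onz(T,[[273.5,105.9],[429.3,108],[432.3,166.6],[271.6,165.5]],.05)
print(P,[np.linalg.norm(P[i]-P[(i+1)%4]) for i in range(4)],P.mean(0))
for a,b in((0,1),(3,2)): v=P[a]-P[b];print("lane yaw(+y dir)",np.arctan2(-v[0],v[1]))
print("boss",two(T,[[353.7,127.8]],S,[[263.6,159.3]]),onz(T,[[353.7,127.8]],.107))
# black handle blob centroids (top+upper side visible)
print("handles",two(T,[[251.8,215.1],[221.8,300.4]],S,[[317.4,244.3],[397.5,288.8]]))
# handle direction/top face from crops
cr=lambda p:[[190+x/3,170+y/3] for x,y in p]
A=onz(T,cr([[163,90],[200,84],[213,178],[178,188]]),.153)
print("A handle footprint",A,A.mean(0))
A=onz(T,cr([[153,52],[210,45],[238,235],[178,243]]),.107);print("A beam",A,A.mean(0),np.linalg.norm(A[0]-A[3]),np.linalg.norm(A[0]-A[1]))
B=onz(T,cr([[34,326],[83,291],[187,455],[140,491]]),.107);print("B beam",B.mean(0),np.linalg.norm(B[0]-B[3]))
print([np.hypot(*X.mean(0)[:2]) for X in(A,B)], "rack",onz(T,[[332,219],[333,194],[378,195.5],[377,221]],.035),"bottle",onz(T,[[465.5,225]],.115))
spare=onz(T,[[193,131],[241,128],[245,158],[196,165]],.064);print("spare",spare)
v=A[0]+A[1]-A[2]-A[3];print("A long yaw",np.arctan2(v[1],v[0]))
```

```text
[[ 0.7028  0.2421  0.05  ]
 [ 0.7113 -0.1864  0.05  ]
 [ 0.5434 -0.1895  0.05  ]
 [ 0.532   0.236   0.05  ]] [np.float64(0.4286128844272532), np.float64(0.16796138743203468), np.float64(0.4256503085037494), np.float64(0.17086912772394422)] [0.6224 0.0255 0.05  ]
lane yaw(+y dir) 0.020005236003895074
lane yaw(+y dir) 0.02678648166669051
boss [[0.6223 0.0241 0.1029 0.0018]] [[0.6216 0.0245 0.107 ]]
handles [[0.384  0.2615 0.1308 0.0023]
 [0.1874 0.3161 0.1305 0.0008]]
A handle footprint [[0.4164 0.2771 0.153 ]
 [0.4221 0.2487 0.153 ]
 [0.3498 0.2337 0.153 ]
 [0.3412 0.2598 0.153 ]] [0.3824 0.2548 0.153 ]
A beam [[0.4569 0.2985 0.107 ]
 [0.4643 0.252  0.107 ]
 [0.3106 0.2191 0.107 ]
 [0.3025 0.2663 0.107 ]] [0.3836 0.259  0.107 ] 0.15769059045668396 0.04711096931852729
B beam [0.1876 0.3111 0.107 ] 0.1519489779988891
[np.float64(0.46282110222420764), np.float64(0.36330602376910565)] rack [[ 0.3969  0.0718  0.035 ]
 [ 0.4635  0.0711  0.035 ]
 [ 0.4635 -0.0477  0.035 ]
 [ 0.3955 -0.0454  0.035 ]] bottle [[ 0.3807 -0.2473  0.115 ]]
spare [[0.6178 0.4521 0.064 ]
 [0.6297 0.3227 0.064 ]
 [0.5461 0.305  0.064 ]
 [0.5231 0.4332 0.064 ]]
A long yaw 0.2085027773633362
```

Two gauge-like things: A at top (255,218) / side (318,260), and B at top (230,298) / side (395,300). A is 0.46 m from the base and B 0.36 m, and the crop confirms they are separate bridge gauges. A is the farthest, so it is the gauge to take. The lane centre is at (0.622, 0.026) with yaw 0.023, and the box is near lane y = 0. Pushing comes first.

```bash
cat >> h.py <<'E'
def go(xyz,yaw):
    "print shift (tool axes, cm) and turn z to reach a world TCP target, tool down, tool x at yaw"
    from rig import robot
    from scipy.spatial.transform import Rotation as Ro
    o=robot.get_obs();r=Ro.from_quat(o["tool_rot"])
    x=r.as_matrix()[:,0];y0=np.arctan2(x[1],x[0])
    des=Ro.from_euler("z",yaw)*Ro.from_euler("x",np.pi)
    print("t",o["time"],"pos",o["position"].round(4),"yaw",round(y0,4),"F",o["ft_force"].round(2),"w",o["grip_width"])
    print("shift",(r.inv().apply(np.array(xyz)-o["position"])*100).round(2),"turn",(r.inv()*des).as_rotvec().round(4))
E
python3 -c "
from h import *
go([.6245,-.1,.2],.023)"
```

```text
t 0.1 pos [ 0.2041 -0.59    0.2217] yaw 0.3328 F [ 0.13  0.23 -1.13] w 0.08677002980245503
shift [ 55.74 -32.58   2.25] turn [-1.900e-03 -1.000e-04  3.098e-01]
```

Request:
{"fn": "play_rows", "kwargs": {
  "gripper": [1,1,1,1,1,1,1,1,1,1,1,1],
  "delta_pos": [
    [5,-3,0.2],
    [10,-6,0.4],
    [15,-9,0.6],
    [20,-12,0.8],
    [25,-15,1],
    [30,-18,1.2],
    [35,-21,1.4],
    [40,-24,1.6],
    [45,-27,1.8],
    [50,-29.5,2],
    [54,-31.5,2.2],
    [55.7,-32.6,2.2]
  ],
  "turn": [
    [0,0,0.03],
    [0,0,0.06],
    [0,0,0.09],
    [0,0,0.12],
    [0,0,0.15],
    [0,0,0.18],
    [0,0,0.21],
    [0,0,0.24],
    [0,0,0.27],
    [0,0,0.31],
    [0,0,0.31],
    [0,0,0.31]
  ],
  "squeeze": 15
}}

```text
time: 1.6
position: [0.6251, -0.0985, 0.1998]
tool_rot: [1.0, 0.013, -0.0, -0.0]
ft_force: [0.4, -1.3, -0.2]
grip_width: 0.0004
grip_force: 0.0
```

```bash
python3 -c "
from h import *
go([.6245,-.1,.065],.023)"
```

```text
t 1.6 pos [ 0.6251 -0.0985  0.1998] yaw 0.0254 F [ 0.35 -1.32 -0.17] w 0.00041737362888067065
shift [-0.05  0.16 13.48] turn [-0.0004  0.0009  0.0024]
```

Request:
{"fn": "play_rows", "kwargs": {
  "gripper": [1,1,1,1,1,1,1,1,1,1,1,1],
  "delta_pos": [
    [0,0.1,4.5],
    [0,0.1,9],
    [0,0.1,12.5],
    [0,0.1,13.5],
    [0,-1,13.5],
    [0,-2.5,13.5],
    [0,-3.5,13.5],
    [0,-4.3,13.5],
    [0,-5,13.5],
    [0,-6,13.5],
    [0,-7,13.5],
    [0,-8,13.5]
  ],
  "turn": [
    [0,0,0],
    [0,0,0],
    [0,0,0],
    [0,0,0],
    [0,0,0],
    [0,0,0],
    [0,0,0],
    [0,0,0],
    [0,0,0],
    [0,0,0],
    [0,0,0],
    [0,0,0]
  ]
}}

```text
time: 3.1
position: [0.6227, -0.0202, 0.0658]
tool_rot: [1.0, 0.011, 0.0, 0.0]
ft_force: [0.2, -1.3, 1.9]
grip_width: 0.0006
grip_force: 0.9
```

Request:
{"fn": "play_rows", "kwargs": {
  "gripper": [1,1,1,1,1,1,1,1,1,1],
  "delta_pos": [
    [0,-1,0],
    [0,-2,0],
    [0,-3,0],
    [0,-4,0],
    [0,-5,0],
    [0,-6,0],
    [0,-7,0],
    [0,-8,0],
    [0,-8.8,0],
    [0,-9.2,0]
  ],
  "turn": [
    [0,0,0],
    [0,0,0],
    [0,0,0],
    [0,0,0],
    [0,0,0],
    [0,0,0],
    [0,0,0],
    [0,0,0],
    [0,0,0],
    [0,0,0]
  ]
}}

```text
time: 4.35
position: [0.6198, 0.0721, 0.0654]
tool_rot: [1.0, 0.012, -0.0, -0.0]
ft_force: [0.7, -1.1, 0.7]
grip_width: 0.0006
grip_force: 0.5
```

Run:
```python
from h import *
from rig import robot
go([.6205,.0835,.065],.025)
c=robot.camera("top");cv2.imwrite("pics/push.png",cv2.resize(c["color"][80:240,220:450],None,fx=3.4,fy=3.4)[:,:,::-1])
```

```text
t 4.35 pos [0.6198 0.0721 0.0654] yaw 0.0233 F [ 0.67 -1.12  0.71] w 0.0005824152937077274
shift [ 0.1  -1.14  0.04] turn [-0.0002  0.0008 -0.0017]
```

View pics/push.png

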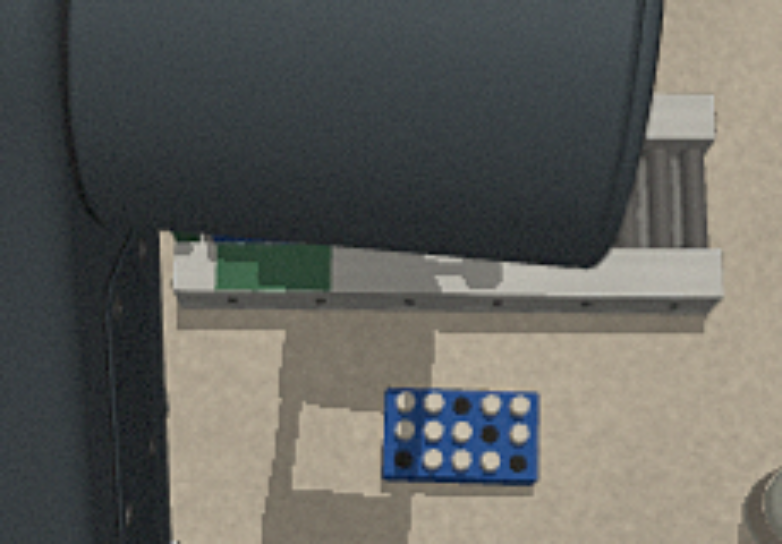

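The arm hides the box; only its blue corner shows near the stop, at crop (225,238). I'll creep forward, watching the force.

Request:
{"fn": "play_rows", "kwargs": {
  "gripper": [1,1,1,1,1,1],
  "delta_pos": [
    [0,-0.2,0],
    [0,-0.4,0],
    [0,-0.6,0],
    [0,-0.8,0],
    [0,-1,0],
    [0,-1,0]
  ],
  "turn": [
    [0,0,0],
    [0,0,0],
    [0,0,0],
    [0,0,0],
    [0,0,0],
    [0,0,0]
  ]
}}

```text
time: 5.15
position: [0.6202, 0.0817, 0.0656]
tool_rot: [1.0, 0.011, 0.0, -0.0]
ft_force: [-0.5, -0.2, 0.1]
grip_width: 0.0002
grip_force: 0.0
```

Request:
{"fn": "play_rows", "kwargs": {
  "gripper": [1,1,1],
  "delta_pos": [
    [0,-0.15,0],
    [0,-0.3,0],
    [0,-0.3,0]
  ],
  "turn": [
    [0,0,0],
    [0,0,0],
    [0,0,0]
  ]
}}

```text
time: 5.52
position: [0.6201, 0.0846, 0.0656]
tool_rot: [1.0, 0.011, 0.0, -0.0]
ft_force: [-0.7, -0.7, -0.5]
grip_width: 0.0003
grip_force: 0.1
```

Request:
{"fn": "play_rows", "kwargs": {
  "gripper": [1,1,1],
  "delta_pos": [
    [0,-0.15,0],
    [0,-0.3,0],
    [0,-0.3,0]
  ],
  "turn": [
    [0,0,0],
    [0,0,0],
    [0,0,0]
  ]
}}

```text
time: 5.9
position: [0.6201, 0.087, 0.0656]
tool_rot: [1.0, 0.012, 0.0, 0.0]
ft_force: [-0.2, -2.8, 0.3]
grip_width: 0.0001
grip_force: 1.2
```

Request:
{"fn": "play_rows", "kwargs": {
  "gripper": [1,1,1],
  "delta_pos": [
    [0,-0.1,0],
    [0,-0.2,0],
    [0,-0.2,0]
  ],
  "turn": [
    [0,0,0],
    [0,0,0],
    [0,0,0]
  ]
}}

```text
time: 6.28
position: [0.6202, 0.0871, 0.0657]
tool_rot: [1.0, 0.012, 0.0, 0.002]
ft_force: [0.8, -8.4, 0.2]
grip_width: 0.0001
grip_force: 4.1
```

Home: the position stalled at y = 0.087 while the force rose to 8 N. That fits a tool half-thickness of about 13 mm. Now back off, rise, and look.

Request:
{"fn": "play_rows", "kwargs": {
  "gripper": [1,1,1,1,1,1,1,-1,-1,-1,-1,-1],
  "delta_pos": [
    [0,0.4,0],
    [0,1,0],
    [0,2.5,0],
    [0,4,-2],
    [0,4,-6],
    [0,4,-11],
    [0,4,-16],
    [-5,1.5,-18],
    [-10,-1,-18],
    [-15,-4,-18],
    [-20,-7,-18],
    [-20,-7,-18]
  ],
  "turn": [
    [0,0,0],
    [0,0,0],
    [0,0,0],
    [0,0,0],
    [0,0,0],
    [0,0,0],
    [0,0,0],
    [0,0,-0.04],
    [0,0,-0.08],
    [0,0,-0.13],
    [0,0,-0.185],
    [0,0,-0.185]
  ]
}}

```text
time: 7.78
position: [0.4137, 0.1555, 0.2466]
tool_rot: [0.994, 0.105, -0.001, -0.0]
ft_force: [1.9, -0.6, 0.0]
grip_width: 0.0424
grip_force: 0.0
```

Run:
```python
from h import *
from rig import robot
import pickle
go([.383,.2575,.25],.2085)
d={n:robot.camera(n) for n in("top","side")};pickle.dump(d,open("c1.pkl","wb"))
a=d["top"]["color"][80:290,180:440];b=d["side"]["color"][110:320,180:440]
cv2.imwrite("pics/mid.png",cv2.resize(np.hstack([a,b]),None,fx=1.53,fy=1.53)[:,:,::-1])
```

```text
t 7.775 pos [0.4137 0.1555 0.2466] yaw 0.2108 F [ 1.85 -0.62  0.03] w 0.04236606238143693
shift [ -0.87 -10.61  -0.33] turn [-0.0007  0.0021  0.0023]
```

View pics/mid.png

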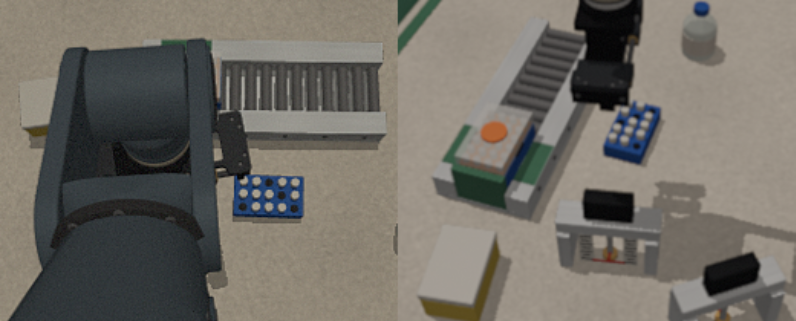

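The side view shows the box against the stop, with the boss at crop (493,131); gauge A is untouched. On to the grasp.

Request:
{"fn": "play_rows", "kwargs": {
  "gripper": [-1,-1,-1,-1,-1,-1,-1,-1,-1],
  "delta_pos": [
    [-0.3,-4,-0.3],
    [-0.6,-8,-0.3],
    [-0.8,-10,-0.3],
    [-0.9,-10.6,-0.3],
    [-0.9,-10.6,3],
    [-0.9,-10.6,7],
    [-0.9,-10.6,10.5],
    [-0.9,-10.6,12.8],
    [-0.9,-10.6,12.8]
  ],
  "turn": [
    [0,0,0],
    [0,0,0],
    [0,0,0],
    [0,0,0],
    [0,0,0],
    [0,0,0],
    [0,0,0],
    [0,0,0],
    [0,0,0]
  ]
}}

```text
time: 9.0
position: [0.3879, 0.2554, 0.1163]
tool_rot: [0.995, 0.103, -0.002, 0.001]
ft_force: [0.1, 0.0, 0.5]
grip_width: 0.0874
grip_force: 0.0
```

Run:
```python
from h import *
import pickle
np.set_printoptions(precision=4,suppress=True)
go([.383,.2575,.117],.2085)
c=pickle.load(open("c1.pkl","rb"))["side"];h=hsv(c);H,s,v=h[...,0],h[...,1],h[...,2]
for a,ce,m in blobs((H>5)&(H<18)&(s>170)&(v>120)): print("boss",a,ce,onz(c,[ce],.107))
```

```text
t 9.0 pos [0.3879 0.2554 0.1163] yaw 0.2059 F [0.14 0.03 0.45] w 0.08738829497591015
shift [-0.44 -0.3  -0.07] turn [ 0.0007  0.0033 -0.0026]
boss 145 [242.3931 196.1655] [[0.6159 0.1662 0.107 ]]
```

Request:
{"fn": "play_rows", "kwargs": {
  "gripper": [-1,-1,1,1,1,1,1,1,1],
  "delta_pos": [
    [-0.4,-0.3,0],
    [-0.4,-0.3,0],
    [-0.4,-0.3,0],
    [-0.4,-0.3,0],
    [-0.4,-0.3,0],
    [-0.4,-0.3,0],
    [-0.4,-0.3,0],
    [-0.4,-0.3,0],
    [-0.4,-0.3,0]
  ],
  "turn": [
    [0,0,0],
    [0,0,0],
    [0,0,0],
    [0,0,0],
    [0,0,0],
    [0,0,0],
    [0,0,0],
    [0,0,0],
    [0,0,0]
  ],
  "squeeze": 35
}}

```text
time: 10.12
position: [0.383, 0.2589, 0.1175]
tool_rot: [0.995, 0.104, -0.0, -0.0]
ft_force: [-0.3, 1.4, -5.0]
grip_width: 0.0258
grip_force: 35.0
```

Run:
```python
from h import *
import pickle
np.set_printoptions(precision=4,suppress=True)
go([.383,.2575,.25],.023)
c=pickle.load(open("c0.pkl","rb"))["side"]
print(onz(c,[[263.6,159.3]],.107))
```

```text
t 10.125 pos [0.383  0.2589 0.1175] yaw 0.2077 F [-0.28  1.36 -4.96] w 0.025750146010590533
shift [ -0.03   0.13 -13.25] turn [-0.0003  0.      0.1847]
[[0.6192 0.0282 0.107 ]]
```

Request:
{"fn": "play_rows", "kwargs": {
  "gripper": [1,1,1,1,1,1,1,1],
  "delta_pos": [
    [0,0,-0.7],
    [0,0,-2],
    [0,0,-4.5],
    [0,0,-7.5],
    [0,0,-10.5],
    [0,0,-12.8],
    [0,0,-13.5],
    [0,0,-13.5]
  ],
  "turn": [
    [0,0,0],
    [0,0,0],
    [0,0,0.04],
    [0,0,0.08],
    [0,0,0.12],
    [0,0,0.16],
    [0,0,0.185],
    [0,0,0.185]
  ]
}}

```text
time: 11.12
position: [0.3826, 0.2586, 0.2526]
tool_rot: [1.0, 0.012, 0.0, 0.0]
ft_force: [-0.6, 0.1, -6.3]
grip_width: 0.0259
grip_force: 34.9
```

```bash
python3 -c "
from h import *
go([.619,.162,.252],.023)"
```

```text
t 11.125 pos [0.3826 0.2586 0.2526] yaw 0.0231 F [-0.63  0.1  -6.27] w 0.025857037189190055
shift [23.41 10.2   0.06] turn [ 0.     -0.      0.0001]
```

Request:
{"fn": "play_rows", "kwargs": {
  "gripper": [1,1,1,1,1,1,1,1,1,1],
  "delta_pos": [
    [1.2,0.5,0],
    [4,1.7,0],
    [7.5,3.3,0],
    [11,4.8,0],
    [14.5,6.3,0],
    [18,7.8,0],
    [21,9.1,0],
    [22.8,9.9,0],
    [23.4,10.2,0],
    [23.4,10.2,0]
  ],
  "turn": [
    [0,0,0],
    [0,0,0],
    [0,0,0],
    [0,0,0],
    [0,0,0],
    [0,0,0],
    [0,0,0],
    [0,0,0],
    [0,0,0],
    [0,0,0]
  ]
}}

```text
time: 12.38
position: [0.6189, 0.1617, 0.2511]
tool_rot: [1.0, 0.011, -0.001, 0.0]
ft_force: [-0.8, 0.8, -5.9]
grip_width: 0.0254
grip_force: 34.9
```

Run:
```python
from h import *
from rig import robot
import pickle
go([.619,.162,.1685],.023)
d={n:robot.camera(n) for n in("top","side")};pickle.dump(d,open("c2.pkl","wb"))
c=d["side"]["color"][90:240,170:330]
cv2.imwrite("pics/above.png",cv2.resize(c,None,fx=4,fy=4,interpolation=2)[:,:,::-1])
p=lambda X:((proj(d["side"],X)-[170,90])*4).round(0).tolist()
L=lambda x,y,z:[.622+.9997*x-.023*y,.0255+.023*x+.9997*y,z]
print("expected foot",p([L(0,.1365,.135),L(-.066,.1665,.135),L(.066,.1665,.135),L(-.076,.1365,.242),L(.086,.2,.05),L(-.086,.2,.05),L(0,.1365,.107)]))
```

```text
t 12.375 pos [0.6189 0.1617 0.2511] yaw 0.0223 F [-0.78  0.75 -5.85] w 0.025367130561932356
shift [ 0.04 -0.03  8.26] turn [ 0.0001  0.003  -0.0007]
expected foot [[282.0, 388.0], [362.0, 447.0], [164.0, 399.0], [379.0, 288.0], [137.0, 519.0], [386.0, 585.0], [288.0, 419.0]]
```

View pics/above.png

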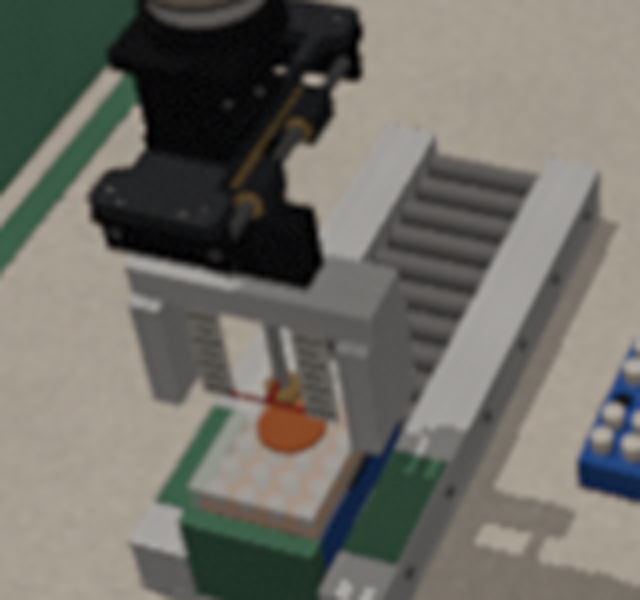

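The gauge hangs level and square, foot at crop (285,390) and boss at (292,428). Both cues (this view and the push contact) put the boss about 3 mm further in +y, so I correct for that while lowering.

Request:
{"fn": "play_rows", "kwargs": {
  "gripper": [1,1,1,1,1,1,1,1,1,1,1],
  "delta_pos": [
    [-0.1,-0.3,0.5],
    [-0.1,-0.3,1.5],
    [-0.1,-0.3,2.5],
    [-0.1,-0.3,3.5],
    [-0.1,-0.3,4.5],
    [-0.1,-0.3,5.5],
    [-0.1,-0.3,6.5],
    [-0.1,-0.3,7.3],
    [-0.1,-0.3,7.8],
    [-0.1,-0.3,8],
    [-0.1,-0.3,8]
  ],
  "turn": [
    [0,0,0],
    [0,0,0],
    [0,0,0],
    [0,0,0],
    [0,0,0],
    [0,0,0],
    [0,0,0],
    [0,0,0],
    [0,0,0],
    [0,0,0],
    [0,0,0]
  ]
}}

```text
time: 13.85
position: [0.6183, 0.165, 0.1726]
tool_rot: [1.0, 0.011, -0.0, 0.0]
ft_force: [-1.1, -0.5, -4.2]
grip_width: 0.0259
grip_force: 34.9
```

Request:
{"fn": "play_rows", "kwargs": {
  "gripper": [1,1,1,1],
  "delta_pos": [
    [0,0,0.1],
    [0,0,0.2],
    [0,0,0.3],
    [0,0,0.3]
  ],
  "turn": [
    [0,0,0],
    [0,0,0],
    [0,0,0],
    [0,0,0]
  ]
}}

```text
time: 14.35
position: [0.6184, 0.165, 0.1695]
tool_rot: [1.0, 0.011, 0.0, 0.0]
ft_force: [-1.3, 0.5, -4.2]
grip_width: 0.0256
grip_force: 34.9
```

Request:
{"fn": "play_rows", "kwargs": {
  "gripper": [1,1,1,1],
  "delta_pos": [
    [0,0,0.1],
    [0,0,0.15],
    [0,0,0.2],
    [0,0,0.2]
  ],
  "turn": [
    [0,0,0],
    [0,0,0],
    [0,0,0],
    [0,0,0]
  ]
}}

```text
time: 14.85
position: [0.6184, 0.1651, 0.1676]
tool_rot: [1.0, 0.011, 0.0, 0.0]
ft_force: [-0.1, -0.0, -3.9]
grip_width: 0.0257
grip_force: 34.9
```

Request:
{"fn": "play_rows", "kwargs": {
  "gripper": [1,1,1],
  "delta_pos": [
    [0,0,0.05],
    [0,0,0.1],
    [0,0,0.1]
  ],
  "turn": [
    [0,0,0],
    [0,0,0],
    [0,0,0]
  ]
}}

```text
time: 15.22
position: [0.6184, 0.1652, 0.1675]
tool_rot: [1.0, 0.011, 0.0, -0.0]
ft_force: [-3.5, 0.1, 3.9]
grip_width: 0.0257
grip_force: 34.9
```

Force went from -3.9 to +3.9 N with z stalled at 0.1675, the expected seated height. Now release slowly, then retreat upward.

Request:
{"fn": "play_rows", "kwargs": {
  "gripper": [0.5,0.3,0,-0.5,-1,-1,-1,-1],
  "delta_pos": [
    [0,0,-0.05],
    [0,0,-0.05],
    [0,0,-0.05],
    [0,0,-0.05],
    [0,0,-0.05],
    [0,0,-0.05],
    [0,0,-0.05],
    [0,0,-0.05]
  ],
  "turn": [
    [0,0,0],
    [0,0,0],
    [0,0,0],
    [0,0,0],
    [0,0,0],
    [0,0,0],
    [0,0,0],
    [0,0,0]
  ],
  "squeeze": 5
}}

```text
time: 16.23
position: [0.6183, 0.1651, 0.1671]
tool_rot: [1.0, 0.011, 0.0, -0.0]
ft_force: [0.4, -0.3, 0.0]
grip_width: 0.0816
grip_force: 0.0
```

Request:
{"fn": "play_rows", "kwargs": {
  "gripper": [-1,-1,-1,-1,-1,-1,-1,-1,-1,-1,-1,-1],
  "delta_pos": [
    [0,0,-0.5],
    [0,0,-2],
    [0,0,-5],
    [0,0,-9],
    [0,0,-12],
    [-1,4,-12],
    [-2,9,-12],
    [-3,14,-12],
    [-4,19,-12],
    [-5,24,-12],
    [-5,28,-12],
    [-5,28,-12]
  ],
  "turn": [
    [0,0,0],
    [0,0,0],
    [0,0,0],
    [0,0,0],
    [0,0,0],
    [0,0,0],
    [0,0,0],
    [0,0,0],
    [0,0,0],
    [0,0,0],
    [0,0,0],
    [0,0,0]
  ]
}}

```text
time: 17.73
position: [0.5751, -0.1191, 0.2884]
tool_rot: [1.0, 0.009, 0.001, 0.001]
ft_force: [-0.5, 0.4, -0.5]
grip_width: 0.0869
grip_force: 0.0
```

Run:
```python
from h import *
from rig import robot
go([.6,0,.3],.023)
d={n:robot.camera(n) for n in("top","side")}
a=d["top"]["color"][70:220,220:380];b=d["side"]["color"][110:260,180:340]
cv2.imwrite("pics/final.png",cv2.resize(np.hstack([a,b]),None,fx=2.5,fy=2.5,interpolation=2)[:,:,::-1])
```

```text
t 17.725 pos [ 0.5751 -0.1191  0.2884] yaw 0.0184 F [-0.52  0.44 -0.53] w 0.08688633737726484
shift [  2.72 -11.86  -1.18] turn [ 0.0015 -0.0023 -0.0046]
```

View pics/final.png

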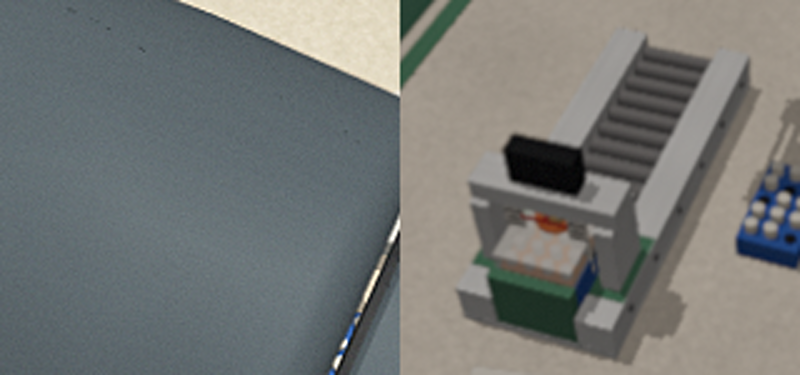

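The gauge stands square on both rails at crop (550,190), with its foot over the boss at (551,222). The box is against the stop, and the arm is clear.

```bash
python3 -c "
from rig import robot
print(robot.hand_in())"
```

```text
the job is handed in; nothing more can be done
None
```

The job is handed in, with no verdict returned: the tip box is home against the stop, and the farthest gauge stands released and square on both rails with its foot on the boss, as the last side view and the contact forces indicate (the foot reading itself was not measured).

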